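# Lid the twin water filter and set its needle valve

## Task

Put the water filter back in service: set each loose lid on the filter bowl it fits, wide on wide and narrow on narrow, seated flat, and let go of them. Then take the filter's valve wheel by its upright crank handle, close the valve clockwise to its stop, back it off exactly two full turns anticlockwise, and finish while still holding the handle in the gripper, with the wheel still. Leave the mug, pencil case, stapler and pen cup where they are.

Things in the scene. Friction and masses are not known exactly. Their poses are not given: they have to be found in the camera images.
- wide_lid: Loose white plastic lid for the wide bowl, starts knob up on the counter. Spigot 12 mm tall, 85 mm across (lowest 7 mm tapers to 74); above it a flange 102 mm across, 8 mm thick; on top an upright round knob 26 mm across, from 20 to 52 mm above the origin. Origin: centre of the spigot underside, z up. Seated: spigot in bowl, flange on rim. About 80 g.
- narrow_lid: Loose white plastic lid for the narrow bowl, starts knob up on the counter. Spigot 12 mm tall, 55 mm across (lowest 7 mm tapers to 44); above it a flange 72 mm across, 8 mm thick; on top an upright round knob 26 mm across, from 20 to 52 mm above the origin. Origin: centre of the spigot underside, z up. Seated: spigot in bowl, flange on rim. About 50 g.
- wide_lid_seat (a point): Centre of the wide lid's flange underside, 12 mm above the lid's origin; meets the wide bowl's rim centre when seated.
- narrow_lid_seat (a point): Centre of the narrow lid's flange underside, 12 mm above the lid's origin; meets the narrow bowl's rim centre when seated.
- wide_rim (a point): Centre of the mouth of the wide round grey plastic filter bowl, level with the top of its rim, about 90 mm above the counter. Bowl: 98 mm outside, 90 mm inside, 70 mm tall, fixed on the filter base. The two bowls stand side by side on the base, 125 mm apart, the one 150 mm and the other 275 mm from the wheel's axis; which is where changes.
- narrow_rim (a point): Centre of the mouth of the narrow round grey plastic filter bowl, level with the top of its rim, about 90 mm above the counter. Bowl: 68 mm outside, 60 mm inside, 70 mm tall, fixed on the filter base. The two bowls stand side by side on the base, 125 mm apart, the one 150 mm and the other 275 mm from the wheel's axis; which is where changes.
- filter_base: Fixed white base plate of the filter, 110 x 390 x 20 mm, its long side along its y; at its -y end a brass valve with the steel wheel on top. Origin on the counter, on the middle line, 150 mm in +y from the wheel's axis.
- wheel_hub (a point): Centre of the valve wheel, on its upright axis, 100 mm above the counter. Horizontal spoked steel wheel, 110 mm across, rim 12 mm thick (top 106 mm above the counter).
- crank_handle: Upright black plastic handle on the wheel's rim, 22 mm across, 44 mm tall, 45 mm from the wheel's axis; it spins freely about its own upright axis, so it can be carried round in a circle without turning the gripper. Origin: centre of its foot, 108 mm above the counter; free height 108 to 152 mm. It goes round with the wheel.
- handle_mid (a point): Point on the crank handle's own axis, 24 mm above its foot (132 mm above the counter): where to grip.
- valve_wheel (a joint): Turn of the valve wheel in rad: 0 closed at its hard stop, grows as it opens (anticlockwise from above), up to 25. Starts somewhere between 2.5 and 8.2 (partly open). At 0 the handle lies in the base's +x direction from the hub. Turning takes about 0.1 N m (some 2 to 3 N at the handle), no spring: it stays where left.
- mug: Green ceramic mug, 80 mm across, 90 mm tall, handle on one side, origin under its centre. Bystander.
- pencil_case: Blue plastic pencil case, shut, 77 x 202 x 39 mm, origin under its centre. Bystander.
- stapler: White plastic stapler, 36 x 130 mm, about 55 mm tall, origin under its centre. Bystander.
- pen_cup: Stainless steel pen cup, 76 mm across, 100 mm tall, with two yellow highlighters standing in it up to 138 mm, origin under its centre. Bystander.
Things that resemble listed ones, but are neither listed nor needed, are in the scene too. Leave any purple or red look-alike of the wide_lid alone.

How it is judged:
By the outcome, as a careful person would: the job done as asked, in the order asked, and still so for the second after the job is handed in, while the arm keeps its last pose, push and grip.
It also fails if it takes over 72 s, if anything falls off the work surface, if the arm or the gripper's body presses on something with over 40 N, if the wrist force passes 120 N, or if a joint passes its speed limit or range.

## Robot

A 7-joint arm with a two-finger parallel gripper is mounted at the origin on the work surface. World frame = base frame: x ahead of the robot, y to its left, z up, the work surface at z = 0. Lengths are in mm, angles in rad, forces in N, time in s.
With the tool pointing down it reaches from about 400 to 850 mm from the base axis. Payload 4.4 kg.
Tool frame: the origin (TCP) lies between the finger pads, 19 mm behind the fingertips; this is the grasp point; z points along the fingers, y is the direction in which the jaws open and shut (so a half turn about z gives the same grasp; the last joint's range is limited). The gripper opens to 94 mm and grips with 3 to 60 N. Pads are 16 mm wide; open, the fingers measure 119 mm over their backs; the gripper's body (75 mm by 177 mm) begins 78 mm behind the grasp point.
Start: joints at [-1.365, 0.628, 0.038, 1.517, -0.027, 0.996, -0.02], TCP at [174.478, 626.159, 224.278] pointing down, gripper open.
Joint ranges: [-3.06, 3.06], [-0.37, 2.12], [-1.25, 1.32], [0.18, 2.47], [-1.1, 4.24], [0.23, 1.98], [-2.94, 2.94]. Speed limits (rad/s): [2.57, 2.57, 3.14, 3.14, 3.14, 3.14, 3.14].

## Interface

Orientations are given as a rotation vector (axis times angle).
In Python, from workcell import telemetry, capture, job gives the robot as it stands.
- The arm moves only by the shell command python3 -m jog 'ROWS'. ROWS is JSON, a list that holds one entry, the list of rows, each a list of 7 numbers: the shift along the tool's x, y, z in cm, then the turn, a rotation vector about the tool's x, y, z in degrees, then the finger opening in cm, from 0 to 9.4. A call has exactly 8 rows; each row shifts and turns the commanded pose from where the row before left it, along the tool's axes as they then stand; what a row does not reach is not made up. A row lasts 1/10 s, in which the tool goes at most 50 mm and 8.59 degrees, less where a joint would pass 70% of its speed; a pose out of reach is approached as far as the arm can. A call with a gripper value outside its range is refused whole. The fingers move at their own pace and stop on an object; the grip force is fixed at half the most. Time passes only in rows, so rows that do not move let the fingers close, or fill a call up. It gives the time, the measured TCP pose, the force and the opening at its end, in the units of the state.
- telemetry.read_state(): the state, without advancing time (a new reading comes with each control period).
- capture(name): name is "side" or "top" or "wrist"; returns a dict with "color" (480x640x3 uint8, red, green, blue), "range_z" (480x640 float32, mm along the optical axis (not along the pixel's ray), 0 where there is no reading), "intrinsics" (3x3 intrinsics, pixels), "extrinsics" (4x4, takes a point from camera to world coordinates). Camera axes: x right, y down, z forward; pixel columns grow to the right and rows downward; lengths in mm; the calibration is good to about 2 mm. A picture is of the moment at which its call begins.
- job.job_done(): hands the job in, once; it reports no verdict.
The state is a dict: "time_s": time; "qpos": joint angles; "joint_vel": joint speeds; "joint_torque": joint torques, N m; "tool_pos": TCP position; "tcp_rot": TCP orientation; "wrist_force": force on the tool from outside, world axes, zero at the start; "moment": the same for the moment, N m; "grip_width": opening from 0.0 (shut) to 1.0 (fully open).
Only numpy, scipy, OpenCV 4.12 (cv2) and the standard library are available. Lean on these libraries where they do the work, as an engineer would, in place of code of your own. Each camera call takes 0.05 s, during which the arm holds its last target.

## Working session

There is one attempt and no reset: what is moved stays moved. The work goes in short steps, Python scripts to look and compute and a shell command to move; the robot and the scene stay as the last step left them, time stands still between calls to the robot, and variables do not carry over. Pictures are saved under pics/ and viewed, and the job is handed in when it is done.

```bash
mkdir -p pics; ls
cat > h.py <<'E'
import numpy as np, cv2
from workcell import telemetry, capture, job
def snap(n,f):
    c=capture(n); cv2.imwrite('pics/'+f+'.png',c['color'][:,:,::-1]); np.savez('pics/'+f+'.npz',**c); return c
def load(f): return dict(np.load('pics/'+f+'.npz'))
def ray(c,u,v,z):
    K=c['intrinsics'];E=c['extrinsics'];d=E[:3,:3]@np.linalg.inv(K)@np.array([u,v,1.]);o=E[:3,3]
    return o+d*(z-o[2])/d[2]
def pt(c,u,v):
    K=c['intrinsics'];E=c['extrinsics'];r=c['range_z'][int(v),int(u)]
    return E[:3,:3]@(np.linalg.inv(K)@np.array([u,v,1.])*r)+E[:3,3]
def cloud(c):
    K=c['intrinsics'];E=c['extrinsics'];v,u=np.mgrid[:480,:640];r=c['range_z']
    P=np.stack([(u-K[0,2])/K[0,0]*r,(v-K[1,2])/K[1,1]*r,r],-1)
    W=P@E[:3,:3].T+E[:3,3]; W[r==0]=np.nan; return W
E
python3 - <<'E'
from h import *
np.set_printoptions(precision=2,suppress=True)
for n in ['top','side','wrist']:
    c=snap(n,n+'0'); print(n,c['intrinsics'].tolist(),c['extrinsics'])
print(telemetry.read_state())
E
```

```text
pics
top [[501.24855611149263, 0.0, 321.9652833025996], [0.0, 501.24855611149263, 235.91552801008385], [0.0, 0.0, 1.0]] [[   0.01   -0.99    0.11  395.13]
 [  -1.     -0.01   -0.     24.79]
 [   0.     -0.11   -0.99 1322.19]
 [   0.      0.      0.      1.  ]]
side [[517.1732673522455, 0.0, 323.6758278626932], [0.0, 517.1732673522455, 245.01606520228924], [0.0, 0.0, 1.0]] [[   0.98   -0.14    0.12  376.66]
 [  -0.18   -0.68    0.71 -799.91]
 [  -0.02   -0.72   -0.69  908.65]
 [   0.      0.      0.      1.  ]]
wrist [[397.3277900518617, 0.0, 312.46457271272374], [0.0, 397.3277900518617, 236.32473232679925], [0.0, 0.0, 1.0]] [[  0.27   0.94   0.22 109.66]
 [  0.96  -0.26  -0.06 643.46]
 [ -0.     0.23  -0.97 384.96]
 [  0.     0.     0.     1.  ]]
{'time_s': 0.15, 'qpos': array([-1.36,  0.63,  0.04,  1.52, -0.03,  1.  , -0.02]), 'joint_vel': array([-0., -0.,  0., -0., -0.,  0., -0.]), 'joint_torque': array([  0.  , -55.01,   1.14, -18.68,  -0.05,   0.02,   0.  ]), 'tool_pos': array([174.36, 625.7 , 223.57]), 'tcp_rot': array([-0.43, -3.11,  0.  ]), 'wrist_force': array([-0.1 , -0.37, -0.65]), 'moment': array([ 0.03,  0.06, -0.01]), 'grip_width': 0.9994728155209974}
```

View pics/top0.png

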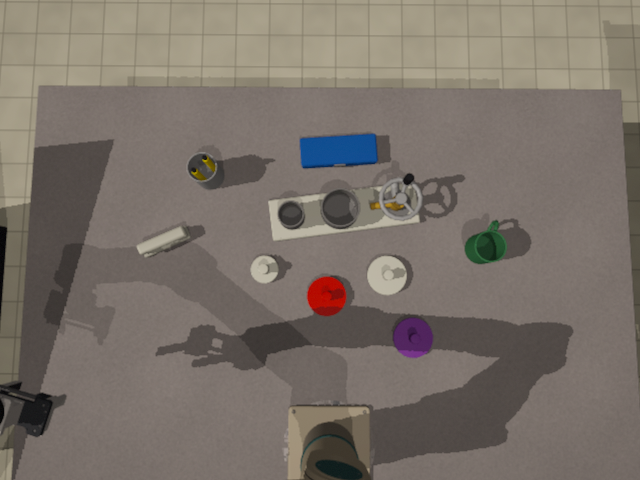

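View pics/side0.png

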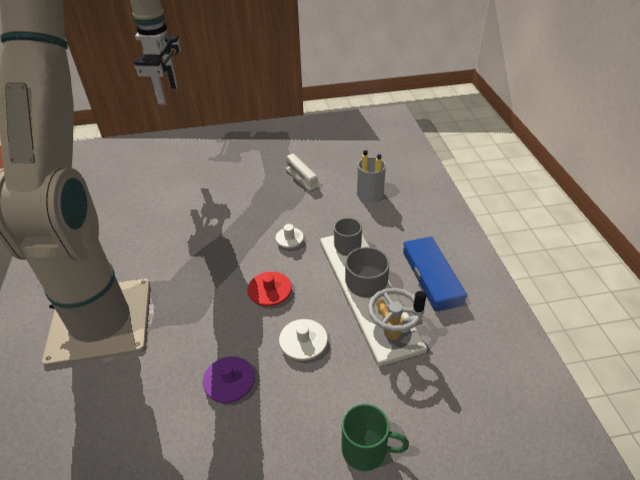

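View pics/wrist0.png

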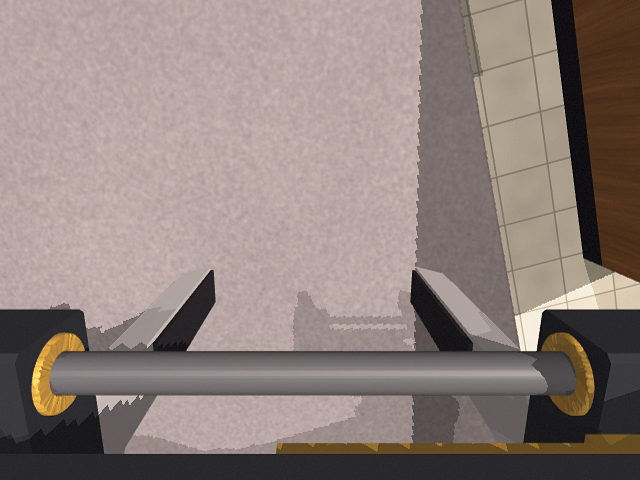

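Candidates in the top view:
- White wide lid at (387,275).
- Look-alikes: red (327,296) and purple (413,337).
- Narrow white lid at (264,269).
- The stapler (163,241) and base plate are also white.
- Bowls: narrow (291,213), wide (340,208). Wheel hub (400,199), black handle (409,179).

I choose the white lids. Next I'll measure them.

Run:
```python
from h import *
np.set_printoptions(precision=1,suppress=True)
t=load('top0'); s=load('side0')
im=t['color'][150:360,240:440][:,:,::-1]; cv2.imwrite('pics/crop.png',cv2.resize(im,(760,798),interpolation=cv2.INTER_CUBIC)[:600])
for n,c in (('top',t),('side',s)):
    W=cloud(c); hsv=cv2.cvtColor(c['color'],cv2.COLOR_RGB2HSV)
    m=((hsv[...,1]<45)&(hsv[...,2]>150)&(W[...,2]>4)&(W[...,0]>250)&(W[...,0]<900)).astype(np.uint8)
    k,l,st,ce=cv2.connectedComponentsWithStats(m)
    for i in range(1,k):
        if st[i,4]>150:
            P=W[l==i]; print(n,st[i],ce[i],'med',np.nanmedian(P,0),'zmax',np.nanmax(P[:,2]),'box',np.nanmin(P,0),np.nanmax(P,0))
            K=P[P[:,2]>38]; 
            if len(K)>5: print('   knob',len(K),K.mean(0),K.min(0),K.max(0))
            F=P[(P[:,2]>14)&(P[:,2]<26)]; 
            if len(F)>9: print('   flange c',(F.min(0)+F.max(0))/2, F.max(0)-F.min(0))
    D=(hsv[...,2]<110)&(W[...,2]>60)&(W[...,2]<165)&(W[...,0]>400)&(W[...,0]<700)&(W[...,1]<300)&(W[...,1]>-250)
    k,l,st,ce=cv2.connectedComponentsWithStats(D.astype(np.uint8))
    for i in range(1,k):
        if st[i,4]>30:
            P=W[l==i]; print(n,'dark',st[i],ce[i],'min',P.min(0),P.max(0),'z98',np.percentile(P[:,2],95))
```

```text
top [ 268  192  151   49 1517] [321.4 221.2] med [565.2  53.7  20.8] zmax 111.25411092466265 box [ 524.3 -232.1    9.9] [647.6 162.8 111.3]
   knob 69 [597.4 -81.5 103.4] [ 564.8 -158.6   87.5] [635.3 132.3 111.3]
   flange c [585.9 -34.6  20.1] [123.3 394.9  11.8]
top [137 227  47  27 454] [159.7 240.1] med [519.4 433.3  49.9] zmax 62.470427212446566 box [485.8 375.   36.3] [553.7 490.2  62.5]
   knob 453 [519.4 433.2  49.8] [485.8 375.   39.5] [553.7 490.2  62.5]
top [250 256  27  28 485] [262.1 269.2] med [445.9 173.7  21.4] zmax 56.850666116493585 box [412.7 138.2   4.8] [482.7 206.1  56.9]
   knob 78 [449.7 170.1  52.7] [437.3 158.1  44.1] [462.6 181.6  56.9]
   flange c [448.8 172.1  20.2] [67.7 67.8 11.6]
top [ 367  256   39   39 1076] [385. 275.] med [ 432.2 -142.7   21.3] zmax 58.22448065005938 box [ 386.  -196.5   12.4] [484.5 -97.2  58.2]
   knob 81 [ 435.8 -146.6   52.6] [ 423.9 -157.7   41.7] [ 449.3 -135.1   58.2]
   flange c [ 435.2 -146.9   20. ] [98.5 99.3 11.8]
top dark [211 168   9  14  56] [215.3 175.2] min [669.9 283.6  60.3] [699.6 299.3  98.5] z98 95.5681227482
[... 1638 characters left out ...]
69569303
side dark [334 218  28  29 507] [347.4 232. ] min [549.5  60.6  60. ] [614.8 133.4  92.3] z98 89.83105270054261
side dark [347 248  41  20 405] [367.  255.3] min [559.5 -38.3  60.1] [645.1  22.   91.6] z98 89.31886787953633
side dark [346 267  43  22 421] [366.5 279.4] min [551.  -78.3  60.1] [645.7 -29.   91.7] z98 89.43866348963206
side dark [375 291  51  41 523] [408.2 312.4] min [ 572.7 -230.5   60.7] [ 673.7 -160.9  154.2] z98 151.3694923828771
side dark [387 292  25   8  42] [398.1 293.7] min [ 616.7 -158.7   97.1] [ 658.7 -129.7  104.9] z98 104.60713448947837
side dark [373 294  11  13  32] [377.4 298.4] min [ 579.4 -159.2   98.7] [ 607.9 -131.5  106.9] z98 105.77900975739486
```

Run:
```python
from h import *
s=load('side0')
cv2.imwrite('pics/crops.png',cv2.resize(s['color'][190:390,220:460][:,:,::-1],(720,600),interpolation=cv2.INTER_CUBIC))
```

```text
(no output)
```

View pics/crop.png

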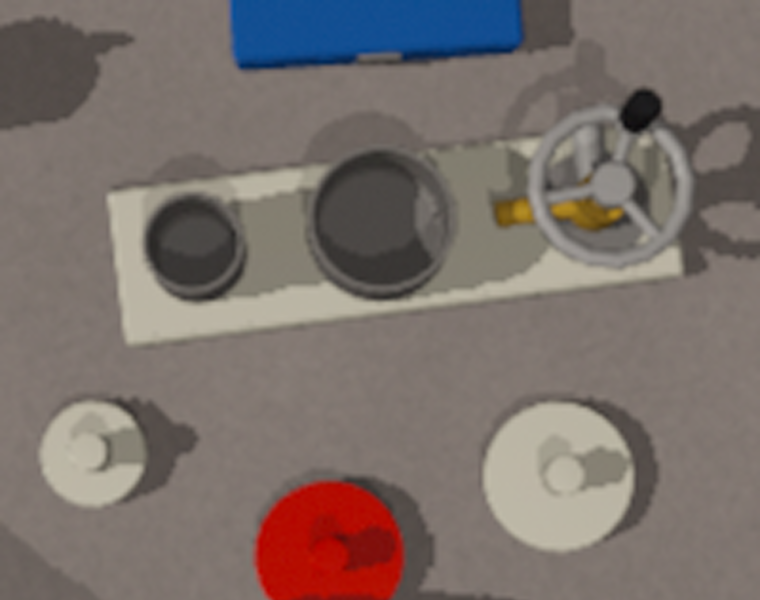

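View pics/crops.png

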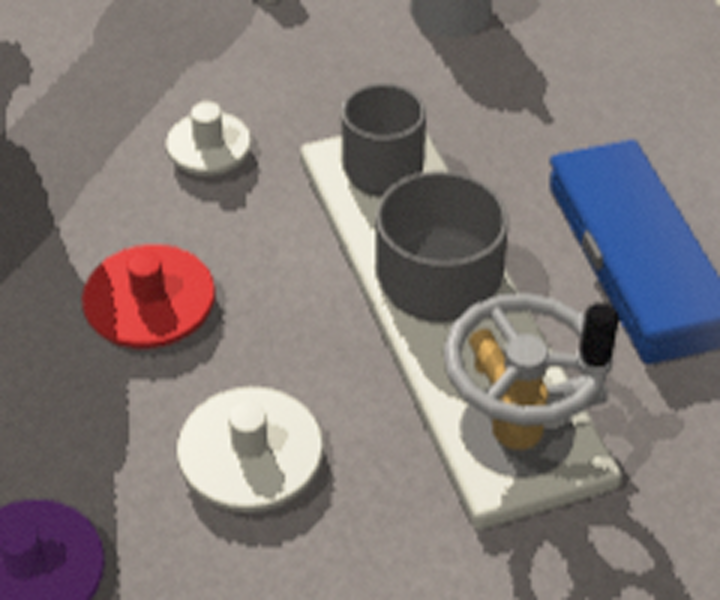

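The crops confirm the choice: white wide lid right of the red one, narrow white lid top left. Wheel has its black handle toward +x. Next, the rim, hub and handle fits.

```bash
cat >> h.py <<'E'
def circ(P):
    x,y=P[:,0],P[:,1];A=np.c_[2*x,2*y,np.ones(len(x))]
    keep=np.ones(len(x),bool)
    for _ in range(6):
        s=np.linalg.lstsq(A[keep],(x**2+y**2)[keep],rcond=None)[0]
        r=np.sqrt(s[2]+s[0]**2+s[1]**2); e=np.abs(np.hypot(x-s[0],y-s[1])-r)
        keep=e<max(2*np.median(e[keep]),1)
    return np.r_[s[:2],r,keep.sum(),len(x)]
E
python3 - <<'E'
from h import *
np.set_printoptions(precision=1,suppress=True)
for n in ('top0','side0'):
    c=load(n);W=cloud(c)
    for nm,x0,y0,rr in (('narrow',583,98,45),('wide',601.5,-26,60)):
        d=np.hypot(W[...,0]-x0,W[...,1]-y0)
        for zl in ((84,98),(87,96)):
            P=W[(d<rr)&(W[...,2]>zl[0])&(W[...,2]<zl[1])]
            print(n,nm,circ(P),'z',np.median(P[:,2]))
    d=np.hypot(W[...,0]-623,W[...,1]+173)
    m=(d<65)&(W[...,2]>95)&(W[...,2]<112); P=W[m&(d>46)]
    print('wheel',circ(P),np.median(P[:,2]),len(P))
    P=W[(d<75)&(W[...,2]>142)]; print('handle',P.min(0),P.max(0),P.mean(0))
    hsv=cv2.cvtColor(c['color'],cv2.COLOR_RGB2HSV)
    P=W[(d<20)&(W[...,2]>98)];print('hub',P.mean(0),P.min(0),P.max(0))
E
```

```text
top0 narrow [585.  100.   31.7 147.  149. ] z 89.93213605225242
top0 narrow [585.2 100.1  31.8 131.  131. ] z 90.2397760327251
top0 wide [601.4 -23.5  46.7 181.  202. ] z 90.65741018414849
top0 wide [601.7 -23.5  46.8 144.  180. ] z 90.97399296732988
wheel [ 621.7 -172.    50.6  298.   388. ] 105.86458388051085 388
handle [ 653.6 -196.8  143. ] [ 674.8 -175.1  157.6] [ 664.  -185.   151.7]
hub [ 621.7 -171.7  107.2] [ 605.5 -187.    98.3] [ 642.8 -153.7  116.7]
side0 narrow [582.8  95.6  31.9 131.  175. ] z 87.75559832574925
side0 narrow [582.8  95.6  31.9  79.  106. ] z 89.25476400310595
side0 wide [599.3 -28.3  46.9 173.  283. ] z 87.98240244003284
side0 wide [599.5 -28.1  46.8 136.  188. ] z 88.79072380578936
wheel [ 620.5 -176.6   51.2  289.   525. ] 104.0902966205748 525
handle [ 652.  -199.7  142.1] [ 672.2 -179.1  154.2] [ 661.3 -192.1  149.3]
hub [ 620.6 -177.   105.8] [ 605.8 -189.9   98.3] [ 641.9 -156.3  111.5]
```

```bash
python3 -m jog '[[[0,0,0,0,0,-7.85,9.4],[0,0,0,0,0,-7.85,9.4],[-2.7,-4.5,0,0,0,0,9.4],[-2.7,-4.2,0,0,0,0,9.4],[-2.7,-4.2,0,0,0,0,9.4],[-2.7,-4.2,0,0,0,0,9.4],[-2.7,-4.2,0,0,0,0,9.4],[-2.7,-4.2,0,0,0,0,9.4]]]'
```

```text
time_s: 0.95
tool_pos: [336.5, 371.8, 224.2]
tcp_rot: [-0.004, 3.141, -0.0]
wrist_force: [0.6, 0.6, -0.4]
grip_width: 1.001
```

```bash
python3 -m jog '[[[-2.3,-4.1,0,0,0,0,6],[-2.3,-4.1,0,0,0,0,6],[-2.2,-4.1,0,0,0,0,6],[-2.2,-4.1,0,0,0,0,6],[-2.2,-4,0,0,0,0,6],[0,0,2.5,0,0,0,6],[0,0,2.5,0,0,0,6],[0,0,2.4,0,0,0,6]]]'
python3 - <<'E'
from h import *
c=snap('wrist','w1'); print(telemetry.read_state()['tool_pos'])
W=cloud(c);np.set_printoptions(precision=1,suppress=True)
m=(np.hypot(W[...,0]-448,W[...,1]-168)<40)
P=W[m&(W[...,2]>45)&(W[...,2]<62)];print(len(P),P.min(0),P.max(0),P.mean(0))
P=W[m&(W[...,2]>14)&(W[...,2]<26)];print(len(P),P.min(0),P.max(0),np.median(P,0))
E
```

```text
time_s: 1.75
tool_pos: [448.5, 169.3, 149.5]
tcp_rot: [-0.001, 3.141, 0.0]
wrist_force: [-0.3, 0.6, 0.1]
grip_width: 0.64
[446.13321796 168.64562769 146.33868308]
1139 [436.3 156.4  45.1] [461.4 181.6  55.2] [448.3 168.8  52.7]
5569 [413.5 133.1  14.2] [484.2 204.1  26. ] [443.8 168.6  21. ]
```

View pics/w1.png

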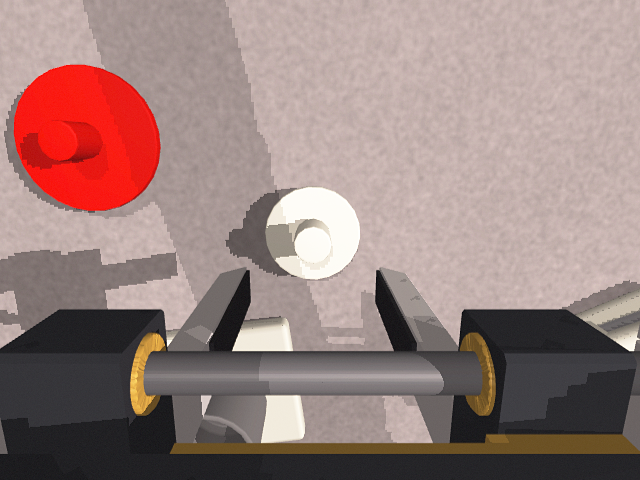

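Knob measured at (448.6,168.8), top 53 mm, agreeing with the other two views and the text. In the picture the lid is at (313,235), between the fingers. Descending to grasp.

```bash
python3 -m jog '[[[-0.1,0,4,0,0,0,6],[0,0,4,0,0,0,6],[0,0,2.1,0,0,0,6],[0,0,0,0,0,0,6],[0,0,0,0,0,0,0],[0,0,0,0,0,0,0],[0,0,0,0,0,0,0],[0,0,0,0,0,0,0]]]'
python3 - <<'E'
from h import *
print(telemetry.read_state())
E
```

```text
time_s: 2.6
tool_pos: [449.9, 170.2, 50.4]
tcp_rot: [-0.003, 3.14, 0.001]
wrist_force: [0.4, -0.3, 1.1]
grip_width: 0.338
{'time_s': 2.6, 'qpos': array([-0.41717545,  0.6869843 , -0.00412561,  2.12168747,  0.00804005,
        0.33086453,  1.14500371]), 'joint_vel': array([ 0.00106429,  0.00826923, -0.00064445,  0.00333921, -0.00153367,
       -0.00080976,  0.00078031]), 'joint_torque': array([-7.12356123e-03, -4.63596332e+01,  6.76789563e-01, -7.23963127e+00,
       -1.52582823e-03,  7.05783279e-02, -7.92695982e-05]), 'tool_pos': array([449.89239332, 170.17979034,  50.35136772]), 'tcp_rot': array([-3.40842055e-03,  3.13970129e+00,  1.32981752e-03]), 'wrist_force': array([ 0.39188817, -0.31437246,  1.09523433]), 'moment': array([ 0.00025345, -0.01889515, -0.05291661]), 'grip_width': 0.33799186483689025}
```

```bash
python3 -m jog '[[[0,0,0.6,0,0,0,4],[0,0,0,0,0,0,4],[0,0,0,0,0,0,0],[0,0,0,0,0,0,0],[0,0,0,0,0,0,0],[0,0,0,0,0,0,0],[0,0,0,0,0,0,0],[0,0,0,0,0,0,0]]]'
python3 - <<'E'
from h import *
s=telemetry.read_state();print(s['tool_pos'],s['grip_width']*94,s['wrist_force'])
E
```

```text
time_s: 3.4
tool_pos: [449.2, 169.9, 43.2]
tcp_rot: [0.003, -3.142, -0.0]
wrist_force: [-0.1, 0.6, 0.0]
grip_width: 0.276
[449.18543076 169.88630646  43.24289408] 25.938715010807776 [-0.10049348  0.57485292  0.00638009]
```

Gripped at 26 mm (the knob). Lift and carry to above the narrow bowl.

```bash
python3 -m jog '[[[0,0,-3.5,0,0,0,0],[0,0,-4,0,0,0,0],[0,0,-3.5,0,0,0,0],[-3.4,-1.8,0,0,0,0,0],[-3.4,-1.8,0,0,0,0,0],[-3.4,-1.8,0,0,0,0,0],[-3.3,-1.8,0,0,0,0,0],[0,0,0,0,0,0,0]]]'
python3 - <<'E'
from h import *
np.set_printoptions(precision=1,suppress=True)
for k in ('wrist','top','side'):
    c=snap(k,'n2'+k); W=cloud(c); s=telemetry.read_state();print(k,s['tool_pos'],s['grip_width']*94)
    d=np.hypot(W[...,0]-584,W[...,1]-98)
    P=W[(d<50)&(W[...,2]>108)&(W[...,2]<126)]
    if len(P)>10: print(' flange',len(P),P.min(0),P.max(0),circ(P))
    P=W[(d<45)&(W[...,2]>84)&(W[...,2]<96)]
    if len(P)>10: print(' rim',len(P),circ(P))
im=np.vstack([load('n2'+k)['color'] for k in ('wrist',)])
a=load('n2top')['color'][130:290,220:440]; b=load('n2side')['color'][130:290,260:480]
o=np.hstack([cv2.resize(a,(400,300)),cv2.resize(b,(400,300))]); o=np.vstack([o,cv2.resize(im,(400,300)).repeat(1,0) if 0 else np.hstack([cv2.resize(im,(400,300)),np.zeros((300,400,3),np.uint8)])])
cv2.imwrite('pics/n2.png',o[:,:,::-1])
E
```

```text
time_s: 4.2
tool_pos: [588.9, 93.8, 153.2]
tcp_rot: [0.006, 3.137, -0.003]
wrist_force: [-0.3, 0.8, -0.5]
grip_width: 0.272
wrist [585.9  95.9 152.9] 25.3913099811867
 flange 35 [553.6  68.3 124.1] [564.  117.1 126. ] [589.4  93.3  35.7  35.   35. ]
 rim 965 [583.7  98.3  31.5 775.  965. ]
top [584.   97.6 152.7] 25.47044660261653
side [583.1  98.6 152.7] 25.231932931724966
 flange 55 [547.1  59.3 111.6] [613.9 126.1 126. ] [582.7  94.4  33.8  31.   55. ]
 rim 102 [583.1  96.3  31.7  71.  102. ]
```

View pics/n2.png

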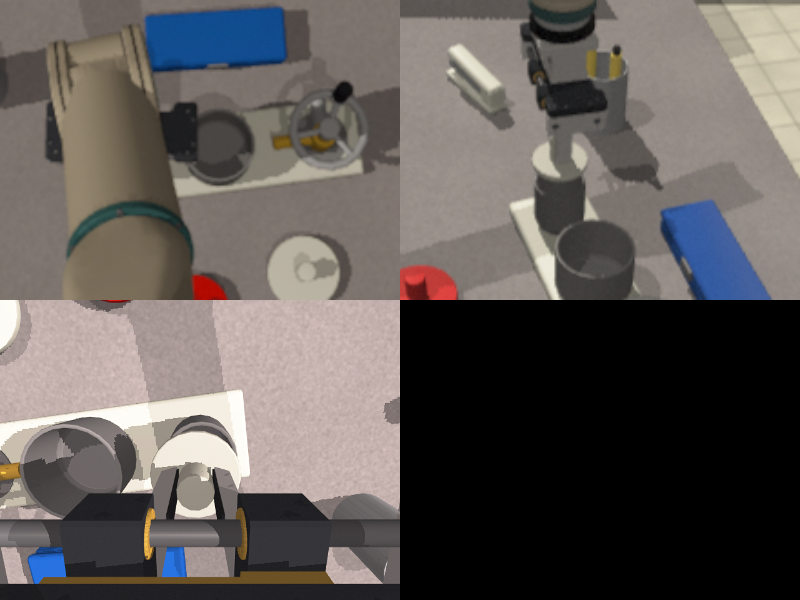

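The lid is held level above the narrow bowl (wrist inset around (195,470)). Next, comparing the lid's position with the rim in the wrist view.

Run:
```python
from h import *
np.set_printoptions(precision=1,suppress=True)
for k in ('n2wrist','n2side'):
    c=load(k);W=cloud(c);hsv=cv2.cvtColor(c['color'],cv2.COLOR_RGB2HSV)
    d=np.hypot(W[...,0]-584,W[...,1]-97)
    m=(d<44)&(W[...,2]>120)&(W[...,2]<136)&(hsv[...,2]>150)&(hsv[...,1]<60)
    P=W[m];z=np.median(P[:,2]);print(k,len(P),z,P.min(0),P.max(0))
    cs,_=cv2.findContours(m.astype(np.uint8),cv2.RETR_EXTERNAL,cv2.CHAIN_APPROX_NONE)
    q=max(cs,key=cv2.contourArea)[:,0]
    R=np.array([ray(c,u,v,z) for u,v in q]);print(' edge',circ(R))
    # robust: points beyond r 30
    from scipy.optimize import least_squares
    h=cv2.convexHull(q)[:,0];R=np.array([ray(c,u,v,z) for u,v in h])
    f=least_squares(lambda p:np.hypot(R[:,0]-p[0],R[:,1]-p[1])-36,[584,97],loss='soft_l1');print(' r36',f.x,np.abs(f.fun).mean())
```

```text
n2wrist 7559 130.93841739822994 [553.4  57.7 124.2] [624.6 129.1 136. ]
 edge [587.4  94.   34.2 257.  503. ]
 r36 [589.2  93.8] 0.5534479401296435
n2side 235 128.788362550074 [546.8  63.6 124.6] [617.2 129.5 135.9]
 edge [578.7  96.7  30.2  20.   46. ]
 r36 [584.4  97.3] 1.4220505519319573
```

```bash
python3 -m jog '[[[0,0,1.2,0,0,0,0],[0,0,0.8,0,0,0,0],[0,0,0.5,0,0,0,0],[0,0,0.3,0,0,0,0],[0,0,0.2,0,0,0,0],[0,0,0.1,0,0,0,0],[0,0,0,0,0,0,0],[0,0,0,0,0,0,0]]]'
python3 - <<'E'
from h import *
s=telemetry.read_state();print(s['tool_pos'],s['grip_width']*94,s['wrist_force'],s['moment'])
E
```

```text
time_s: 5.15
tool_pos: [584.5, 98.2, 122.5]
tcp_rot: [-0.003, 3.141, 0.0]
wrist_force: [0.2, -0.2, -0.0]
grip_width: 0.27
[584.54022976  98.18692139 122.4584613 ] 25.334157045348153 [ 0.19993067 -0.23073488 -0.02979573] [0.03166245 0.0192789  0.00582459]
```

```bash
python3 -m jog '[[[0,0,0.1,0,0,0,0],[0,0,0.1,0,0,0,0],[0,0,0.1,0,0,0,0],[0,0,0,0,0,0,0],[0,0,0,0,0,0,3.5],[0,0,0,0,0,0,3.5],[0,0,0,0,0,0,3.5],[0,0,0,0,0,0,3.5]]]'
python3 - <<'E'
from h import *
s=telemetry.read_state();print(s['tool_pos'],s['grip_width']*94,s['wrist_force'],s['moment'])
E
```

```text
time_s: 5.95
tool_pos: [584.2, 98.1, 119.0]
tcp_rot: [0.003, -3.141, 0.0]
wrist_force: [0.9, -0.1, -0.0]
grip_width: 0.374
[584.23685614  98.14087958 118.97132769] 35.18648046134604 [ 9.36495942e-01 -6.46623373e-02 -6.89963502e-04] [ 0.00532348  0.00633885 -0.00561658]
```

```bash
python3 -m jog '[[[0,0,-2,0,0,0,5],[0,0,-4,0,0,0,6],[2.5,-4.1,0,0,0,0,6],[2.5,-4.1,0,0,0,0,6],[2.5,-4.1,0,0,0,0,6],[2.5,-4.1,0,0,0,0,6],[2.5,-4.1,0,0,0,0,6],[2.4,-4.1,0,0,0,0,6]]]'
python3 - <<'E'
from h import *
np.set_printoptions(precision=1,suppress=True)
s=snap('side','s3'); c=snap('wrist','w3');W=cloud(c);print(telemetry.read_state()['tool_pos'])
m=(np.hypot(W[...,0]-435,W[...,1]+148)<55)
P=W[m&(W[...,2]>45)&(W[...,2]<62)];print(len(P),P.min(0),P.max(0),P.mean(0))
P=W[m&(W[...,2]>14)&(W[...,2]<26)];print(len(P),P.min(0),P.max(0))
W=cloud(s);hsv=cv2.cvtColor(s['color'],cv2.COLOR_RGB2HSV)
P=W[(np.hypot(W[...,0]-584,W[...,1]-97)<40)&(hsv[...,2]>150)&(hsv[...,1]<60)&(W[...,2]>85)]
F=P[P[:,2]<105];print('seated',len(F),F.min(0),F.max(0),'top',np.percentile(P[:,2],97))
A=np.c_[F[:,:2]-F[:,:2].mean(0),np.ones(len(F))];G=F[np.abs(F[:,2]-98)<4];
print('plane',np.linalg.lstsq(np.c_[G[:,:2]-G[:,:2].mean(0),np.ones(len(G))],G[:,2],rcond=None)[0]*np.array([57,57,1]))
o=np.hstack([cv2.resize(s['color'][170:350,240:480],(400,300)),cv2.resize(c['color'],(400,300))]);cv2.imwrite('pics/o3.png',o[:,:,::-1])
E
```

```text
time_s: 6.75
tool_pos: [434.7, -149.6, 179.3]
tcp_rot: [-0.004, 3.141, -0.0]
wrist_force: [0.6, -1.2, -0.2]
grip_width: 0.638
[ 431.7 -154.5  179.2]
919 [ 422.8 -161.3   45.4] [ 448.1 -136.4   55.1] [ 434.7 -149.1   52.7]
10373 [ 384.7 -200.1   15.2] [486.2 -98.6  25.8]
seated 278 [548.1  60.9  92.9] [618.3 129.9 104.5] top 130.64084282260336
plane [ 0.  -0.2 97.4]
```

View pics/o3.png

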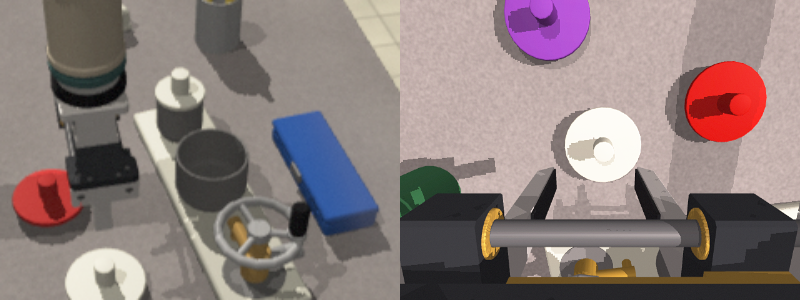

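Narrow lid is seated flat (flange top 97.4 mm, tilt 0, knob top 130). The wide white lid is between the fingers at (603,145) in the right pane, with its knob at (435.3,-149). Descending.

```bash
python3 -m jog '[[[0,-0.1,4.5,0,0,0,5],[0,0,4.5,0,0,0,5],[0,0,3.5,0,0,0,5],[0,0,1.1,0,0,0,5],[0,0,0,0,0,0,4],[0,0,0,0,0,0,0],[0,0,0,0,0,0,0],[0,0,0,0,0,0,0]]]'
python3 - <<'E'
from h import *
s=telemetry.read_state();print(s['tool_pos'],s['grip_width']*94,s['wrist_force'],s['moment'])
E
```

```text
time_s: 7.65
tool_pos: [437.1, -149.4, 44.8]
tcp_rot: [-0.004, 3.139, -0.001]
wrist_force: [0.8, 1.0, 5.5]
grip_width: 0.27
[ 437.14718419 -149.35985083   44.75223524] 25.401167201733003 [0.82088158 0.9690269  5.48955674] [ 0.15536383 -0.0002729  -0.00479366]
```

```bash
python3 -m jog '[[[0,0,-3.5,0,0,0,0],[0,0,-4,0,0,0,0],[0,0,-3.5,0,0,0,0],[-3.4,2.5,0,0,0,0,0],[-3.4,2.5,0,0,0,0,0],[-3.4,2.5,0,0,0,0,0],[-3.4,2.5,0,0,0,0,0],[-2.9,2.3,0,0,0,0,0]]]' 
python3 -m jog '[[[0,0,0,0,0,0,0],[0,0,0,0,0,0,0],[0,0,0,0,0,0,0],[0,0,0,0,0,0,0],[0,0,0,0,0,0,0],[0,0,0,0,0,0,0],[0,0,0,0,0,0,0],[0,0,0,0,0,0,0]]]'
python3 - <<'E'
from h import *
from scipy.optimize import least_squares
np.set_printoptions(precision=1,suppress=True)
c=snap('wrist','w4');W=cloud(c);s=telemetry.read_state();print(s['tool_pos'],s['grip_width']*94)
hsv=cv2.cvtColor(c['color'],cv2.COLOR_RGB2HSV)
d=np.hypot(W[...,0]-600,W[...,1]+26)
m=(d<60)&(W[...,2]>122)&(W[...,2]<136)&(hsv[...,2]>150)&(hsv[...,1]<60)
z=np.median(W[m][:,2]);print('flange z',z)
cs,_=cv2.findContours(m.astype(np.uint8),cv2.RETR_EXTERNAL,cv2.CHAIN_APPROX_NONE)
h=cv2.convexHull(np.vstack(cs))[:,0];R=np.array([ray(c,u,v,z) for u,v in h])
f=least_squares(lambda p:np.hypot(R[:,0]-p[0],R[:,1]-p[1])-51,[600,-26],loss='soft_l1');print('lid',f.x,np.abs(f.fun).mean())
P=W[(d<60)&(W[...,2]>85)&(W[...,2]<95)];print('rim',len(P),circ(P),least_squares(lambda p:np.hypot(P[:,0]-p[0],P[:,1]-p[1])-47,[600,-26],loss='soft_l1').x)
E
```

```text
time_s: 8.45
tool_pos: [602.4, -24.2, 154.4]
tcp_rot: [-0.004, 3.14, 0.0]
wrist_force: [0.0, -0.7, -0.8]
grip_width: 0.267
time_s: 9.25
tool_pos: [600.6, -25.9, 153.3]
tcp_rot: [-0.003, 3.142, 0.0]
wrist_force: [0.5, -0.0, -1.2]
grip_width: 0.271
[600.6 -25.8 153.2] 25.590423051585486
flange z 129.53163057216528
lid [599.1 -26.4] 0.8280285358213932
rim 0 [0. 0. 0. 0. 0.] [600. -26.]
  return _methods._mean(a, axis=axis, dtype=dtype,
  ret = ret.dtype.type(ret / rcount)
```

View pics/w4.png

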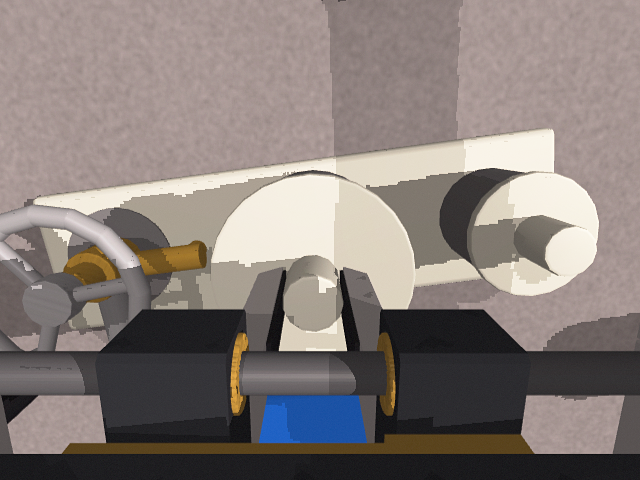

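The wide lid is held level over the wide bowl, with its flange centre near (313,270). The bowl is hidden here, so I'm cross-checking its rim in the earlier wrist view.

```bash
python3 - <<'E'
from h import *
np.set_printoptions(precision=1,suppress=True)
W=cloud(load('n2wrist'));d=np.hypot(W[...,0]-600,W[...,1]+26);P=W[(d<60)&(W[...,2]>86)&(W[...,2]<95)];print(circ(P),np.median(P[:,2]),P.min(0),P.max(0))
E
python3 -m jog '[[[0,0,1.2,0,0,0,0],[0,0,0.8,0,0,0,0],[0,0,0.5,0,0,0,0],[0,0,0.3,0,0,0,0],[0,0,0.2,0,0,0,0],[0,0,0.1,0,0,0,0],[0,0,0.1,0,0,0,0],[0,0,0,0,0,0,0]]]'
python3 - <<'E'
from h import *
s=telemetry.read_state();print(s['tool_pos'],s['grip_width']*94,s['wrist_force'],s['moment'])
E
```

```text
[ 600.9  -23.7   46.7 2100.  3563. ] 90.43993536958635 [552.7 -74.2  86. ] [647.9  23.8  93.2]
time_s: 10.1
tool_pos: [601.4, -25.4, 122.8]
tcp_rot: [-0.004, 3.14, 0.001]
wrist_force: [-0.6, 1.4, 8.9]
grip_width: 0.271
[601.35433264 -25.37366719 122.75767381] 25.462583510506914 [-0.62869449  1.36463843  8.91071604] [0.31628553 0.07249762 0.02573369]
```

```bash
python3 -m jog '[[[0,0,0.1,0,0,0,0],[0,0,0,0,0,0,3.5],[0,0,0,0,0,0,3.5],[0,0,0,0,0,0,3.5],[0,0,-2,0,0,0,3.5],[0,0,-4,0,0,0,5],[0,0,-2,0,0,0,5],[2,0,0,0,0,0,5]]]'
python3 - <<'E'
from h import *
np.set_printoptions(precision=1,suppress=True)
s=snap('side','s5'); c=snap('wrist','w5')
print(telemetry.read_state()['tool_pos'])
for n,k in (('side',s),('wrist',c)):
  W=cloud(k);hsv=cv2.cvtColor(k['color'],cv2.COLOR_RGB2HSV)
  P=W[(np.hypot(W[...,0]-600,W[...,1]+25)<58)&(hsv[...,2]>150)&(hsv[...,1]<60)&(W[...,2]>85)&(W[...,2]<135)]
  G=P[np.abs(P[:,2]-98)<6]
  print(n,len(G),G.min(0),G.max(0),np.percentile(P[:,2],97),'plane',np.linalg.lstsq(np.c_[G[:,:2]-G[:,:2].mean(0),np.ones(len(G))],G[:,2],rcond=None)[0]*np.array([57,57,1]))
o=np.hstack([cv2.resize(s['color'][170:350,240:480],(400,300)),cv2.resize(c['color'],(400,300))]);cv2.imwrite('pics/o5.png',o[:,:,::-1])
E
```

```text
time_s: 10.9
tool_pos: [584.3, -26.0, 203.0]
tcp_rot: [-0.003, 3.134, -0.0]
wrist_force: [-0.6, 0.2, -0.7]
grip_width: 0.529
[578.5 -26.1 200.4]
side 862 [547.5 -77.1  92.4] [648.4  23.7 102.4] 129.28429443915348 plane [-0.1 -0.2 97.3]
wrist 12495 [549.1 -75.7  94. ] [650.6  25.3 103.6] 131.1935077927495 plane [ 0.  0. 99.]
```

View pics/o5.png

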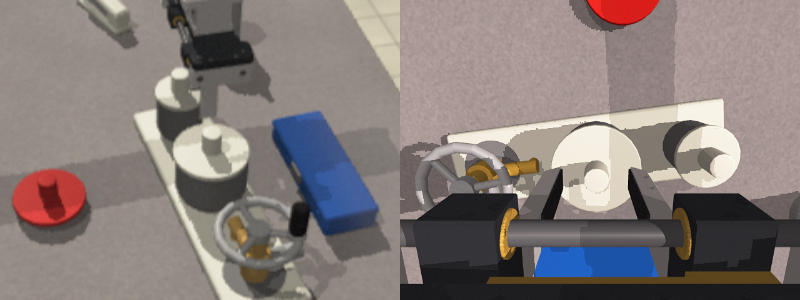

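Both lids are seated flat: flange tops about 98 mm, no tilt, knob tops about 130. In the right pane the wide lid is at (597,165) and the narrow at (708,155). Next is the handle.

```bash
python3 -m jog '[[[-2.1,-4.1,0,0,0,0,5],[-2.1,-4.1,0,0,0,0,5],[-2.1,-4.0,0,0,0,0,5],[-2,-4,0,0,0,0,5],[0,0,0,0,0,0,5],[0,0,0,0,0,0,5],[0,0,0,0,0,0,5],[0,0,0,0,0,0,5]]]'
python3 - <<'E'
from h import *
np.set_printoptions(precision=1,suppress=True)
c=snap('wrist','w6');W=cloud(c)
print(telemetry.read_state()['tool_pos'])
hsv=cv2.cvtColor(c['color'],cv2.COLOR_RGB2HSV)
d=np.hypot(W[...,0]-663,W[...,1]+188)
P=W[(d<25)&(W[...,2]>140)&(W[...,2]<160)&(hsv[...,2]<90)];print('handle top',len(P),P.min(0),P.max(0),(P.min(0)+P.max(0))/2)
d=np.hypot(W[...,0]-621,W[...,1]+174)
P=W[(d<65)&(d>48)&(W[...,2]>98)&(W[...,2]<110)];print('rim',circ(P),np.median(P[:,2]))
P=W[(d<22)&(W[...,2]>103)&(W[...,2]<125)];print('hub',len(P),circ(P),np.percentile(P[:,2],[5,50,95]))
E
```

```text
time_s: 11.8
tool_pos: [663.9, -185.4, 200.0]
tcp_rot: [0.007, -3.141, -0.002]
wrist_force: [0.3, -0.0, -0.4]
grip_width: 0.532
[ 663.9 -185.7  200.3]
handle top 1226 [ 653.7 -198.4  140.1] [ 674.6 -177.4  155. ] [ 664.2 -187.9  147.5]
rim [ 621.  -174.2   50.5 3147.  3856. ] 106.30601433298477
hub 1950 [ 621.6 -174.2   11.7  784.  1950. ] [104.2 108.7 110.1]
```

View pics/w6.png

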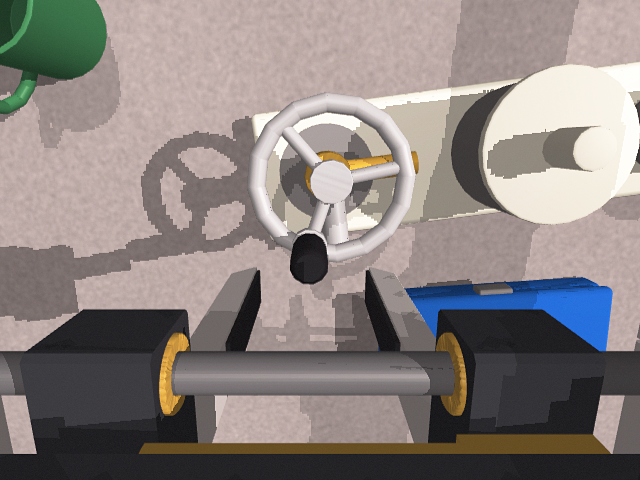

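Handle (308,258) measured at (664.2,-187.9), hub at (621.1,-174.3). That gives a radius of 45.2 mm (45 expected) and a valve angle of about 335° open.

```bash
python3 -m jog '[[[0,-0.25,3,0,0,0,5],[0,0,2.4,0,0,0,5],[0,0,1,0,0,0,5],[0,0,0,0,0,0,5],[0,0,0,0,0,0,0],[0,0,0,0,0,0,0],[0,0,0,0,0,0,0],[0,0,0,0,0,0,0]]]'
python3 -m jog '[[[0,0,0,0,0,0,0],[0,0,0,0,0,0,0],[0,0,0,0,0,0,0],[0,0,0,0,0,0,0],[0,0,0,0,0,0,0],[0,0,0,0,0,0,0],[0,0,0,0,0,0,0],[0,0,0,0,0,0,0]]]'
python3 - <<'E'
from h import *
s=telemetry.read_state();print(s['tool_pos'],s['grip_width']*94,s['wrist_force'],s['moment'])
E
```

```text
time_s: 12.65
tool_pos: [664.6, -189.4, 137.3]
tcp_rot: [-0.004, 3.14, 0.001]
wrist_force: [-0.3, 1.5, 2.5]
grip_width: 0.229
time_s: 13.45
tool_pos: [664.6, -189.4, 137.2]
tcp_rot: [-0.004, 3.14, 0.001]
wrist_force: [-0.7, 2.4, 5.9]
grip_width: 0.225
[ 664.5729363  -189.39484377  137.22192962] 21.163594334787977 [-0.67092458  2.38939311  5.85938484] [0.65320497 0.21665225 0.02691287]
```

```bash
cat > circ.py <<'E'
import numpy as np,sys
def table(start,steps,hub=(621.1,-174.3),r=45.2,p0=None):
    a=start; p=np.array(p0 if p0 is not None else [hub[0]+r*np.cos(np.radians(a)),hub[1]+r*np.sin(np.radians(a))])
    rows=[]
    for s in steps:
        a+=s; t=np.array([hub[0]+r*np.cos(np.radians(a)),hub[1]+r*np.sin(np.radians(a))])
        d=np.round((t-p)/10,2); p=p+d*10; rows.append([-d[0],d[1]])
    for i in range(0,len(rows),8): print([f'{x:.2f},{y:.2f}' for x,y in rows[i:i+8]])
    print('end',a,p)
E
python3 -c "
from circ import *
table(-17.5,[-5,-10]+[-15]*21+[-3],p0=(663.9,-188))"
```

```text
['0.10,-0.36', '0.37,-0.70', '0.76,-0.90', '0.96,-0.68', '1.11,-0.40', '1.18,-0.11', '1.16,0.21', '1.07,0.50']
['0.90,0.76', '0.68,0.96', '0.40,1.11', '0.11,1.18', '-0.21,1.16', '-0.50,1.07', '-0.76,0.90', '-0.96,0.68']
['-1.11,0.40', '-1.18,0.11', '-1.16,-0.21', '-1.07,-0.50', '-0.90,-0.76', '-0.68,-0.96', '-0.40,-1.11', '-0.05,-0.23']
end -350.5 [ 665.7 -166.8]
```

```bash
python3 -m jog '[[[0.10,-0.36,0,0,0,0,0],[0.37,-0.70,0,0,0,0,0],[0.76,-0.90,0,0,0,0,0],[0.96,-0.68,0,0,0,0,0],[1.11,-0.40,0,0,0,0,0],[1.18,-0.11,0,0,0,0,0],[1.16,0.21,0,0,0,0,0],[1.07,0.50,0,0,0,0,0]]]'
python3 - <<'E'
from h import *
s=telemetry.read_state();p=s['tool_pos'];print(p,s['grip_width']*94,s['wrist_force'],np.hypot(p[0]-621.1,p[1]+174.3),np.degrees(np.arctan2(p[1]+174.3,p[0]-621.1)))
E
```

```text
time_s: 14.25
tool_pos: [599.8, -212.9, 137.3]
tcp_rot: [-0.005, 3.135, 0.002]
wrist_force: [5.8, 4.4, 0.8]
grip_width: 0.225
[ 599.78260082 -212.88854681  137.25366799] 21.179506976211275 [5.76163367 4.42710128 0.81465133] 44.08522941988719 -118.9174959066646
```

Tracking well (radius 44.1 mm, about 7 N). Continuing toward the stop.

```bash
python3 -m jog '[[[0.90,0.76,0,0,0,0,0],[0.68,0.96,0,0,0,0,0],[0.40,1.11,0,0,0,0,0],[0.11,1.18,0,0,0,0,0],[-0.21,1.16,0,0,0,0,0],[-0.50,1.07,0,0,0,0,0],[-0.76,0.90,0,0,0,0,0],[-0.96,0.68,0,0,0,0,0]]]' && python3 -m jog '[[[-1.11,0.40,0,0,0,0,0],[-1.18,0.11,0,0,0,0,0],[-1.16,-0.21,0,0,0,0,0],[-1.07,-0.50,0,0,0,0,0],[-0.90,-0.76,0,0,0,0,0],[-0.68,-0.96,0,0,0,0,0],[-0.40,-1.11,0,0,0,0,0],[-0.05,-0.23,0,0,0,0,0]]]'
cat > st.py <<'E'
from h import *
s=telemetry.read_state();p=s['tool_pos'];print(p,s['grip_width']*94,s['wrist_force'],np.hypot(p[0]-621.1,p[1]+174.3),np.degrees(np.arctan2(p[1]+174.3,p[0]-621.1)))
E
python3 st.py
```

```text
time_s: 15.05
tool_pos: [598.3, -135.7, 137.1]
tcp_rot: [0.003, -3.137, -0.0]
wrist_force: [-3.7, -0.0, 11.4]
grip_width: 0.225
time_s: 15.85
tool_pos: [666.9, -167.8, 137.2]
tcp_rot: [-0.003, 3.14, 0.003]
wrist_force: [0.9, 2.9, 8.3]
grip_width: 0.232
[ 666.91965971 -167.76887214  137.17198125] 21.804509563124725 [0.8574175  2.91087751 8.27691109] 46.2827921237485 8.112286146232066
```

```bash
python3 -m jog '[[[0,-0.1,0,0,0,0,0],[0,-0.1,0,0,0,0,0],[0,-0.1,0,0,0,0,0],[0,-0.1,0,0,0,0,0],[0,0,0,0,0,0,0],[0,0,0,0,0,0,0],[0,0,0,0,0,0,0],[0,0,0,0,0,0,0]]]';python3 st.py
```

```text
time_s: 16.65
tool_pos: [666.9, -168.0, 137.2]
tcp_rot: [-0.007, 3.14, 0.008]
wrist_force: [1.4, 5.7, 8.3]
grip_width: 0.222
[ 666.89633334 -167.95311181  137.19524776] 20.894043540152058 [1.44665844 5.66685159 8.25086973] 46.234047376938996 7.890329560242084
```

```bash
python3 -m jog '[[[0,-0.2,0,0,0,0,0],[0,-0.2,0,0,0,0,0],[0,-0.2,0,0,0,0,0],[0,-0.2,0,0,0,0,0],[0,0,0,0,0,0,0],[0,0,0,0,0,0,0],[0,0,0,0,0,0,0],[0,0,0,0,0,0,0]]]';python3 st.py
```

```text
time_s: 17.45
tool_pos: [667.0, -168.4, 137.1]
tcp_rot: [0.013, -3.141, -0.023]
wrist_force: [0.3, 16.6, 10.8]
grip_width: 0.226
[ 666.95424364 -168.38690269  137.10549212] 21.235938739454063 [ 0.25133815 16.58680303 10.79081659] 46.23393104274273 7.347980170871872
```

Hard stop confirmed: 16.6 N with no motion, at 7.5–8° in world against 7.6° expected for the base's +x. Relaxing the push, then taking a reference picture.

```bash
python3 -m jog '[[[0,0.3,0,0,0,0,0],[0,0.3,0,0,0,0,0],[0,0.3,0,0,0,0,0],[0,0.15,0,0,0,0,0],[0,0,0,0,0,0,0],[0,0,0,0,0,0,0],[0,0,0,0,0,0,0],[0,0,0,0,0,0,0]]]';python3 st.py
python3 - <<'E'
from h import *
snap('wrist','wstop');snap('top','tstop');snap('side','sstop')
from circ import *
table(7.6,[7]+[15]*46+[8,8,7],p0=(665.7,-168.3))
E
```

```text
time_s: 18.25
tool_pos: [666.9, -167.8, 137.2]
tcp_rot: [-0.006, 3.14, 0.004]
wrist_force: [1.9, 1.9, 7.1]
grip_width: 0.227
[ 666.8856241  -167.77818898  137.19604407] 21.36468020030842 [1.85232931 1.85962171 7.08721225] 46.24778257226756 8.106809370981505
['0.09,0.54', '0.44,1.09', '0.71,0.94', '0.93,0.73', '1.09,0.46', '1.17,0.16', '1.17,-0.15', '1.09,-0.44']
['0.94,-0.71', '0.73,-0.93', '0.46,-1.09', '0.16,-1.17', '-0.15,-1.17', '-0.44,-1.09', '-0.71,-0.94', '-0.93,-0.73']
['-1.09,-0.46', '-1.17,-0.16', '-1.17,0.15', '-1.09,0.44', '-0.94,0.71', '-0.73,0.93', '-0.46,1.09', '-0.16,1.17']
['0.15,1.17', '0.44,1.09', '0.71,0.94', '0.93,0.73', '1.09,0.46', '1.17,0.16', '1.17,-0.15', '1.09,-0.44']
['0.94,-0.71', '0.73,-0.93', '0.46,-1.09', '0.16,-1.17', '-0.15,-1.17', '-0.44,-1.09', '-0.71,-0.94', '-0.93,-0.73']
['-1.09,-0.46', '-1.17,-0.16', '-1.17,0.15', '-1.09,0.44', '-0.94,0.71', '-0.73,0.93', '-0.46,1.09', '-0.12,0.62']
['-0.04,0.63', '0.04,0.55']
end 727.6 [ 665.9 -168.3]
```

View pics/wstop.png

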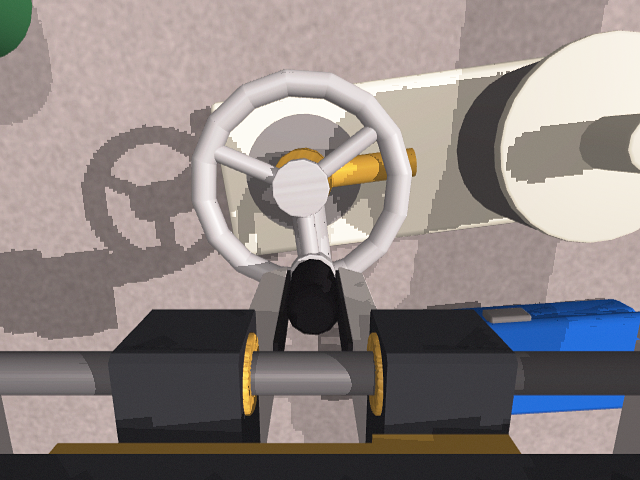

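At the stop, the wheel hub is at (300,188), the handle spoke runs down to (312,265), and the other spoke ends are near (218,152) and (372,135). Now two turns anticlockwise.

```bash
python3 -m jog '[[[0.09,0.54,0,0,0,0,0],[0.44,1.09,0,0,0,0,0],[0.71,0.94,0,0,0,0,0],[0.93,0.73,0,0,0,0,0],[1.09,0.46,0,0,0,0,0],[1.17,0.16,0,0,0,0,0],[1.17,-0.15,0,0,0,0,0],[1.09,-0.44,0,0,0,0,0]]]'; python3 st.py
```

```text
time_s: 19.2
tool_pos: [599.4, -134.9, 137.1]
tcp_rot: [-0.007, 3.14, 0.002]
wrist_force: [2.8, -0.5, 6.2]
grip_width: 0.23
[ 599.37717483 -134.93700663  137.14399128] 21.65085680420926 [ 2.80232382 -0.53539199  6.19827216] 44.95916347605509 118.89250860253092
```

```bash
python3 -m jog '[[[0.94,-0.71,0,0,0,0,0],[0.73,-0.93,0,0,0,0,0],[0.46,-1.09,0,0,0,0,0],[0.16,-1.17,0,0,0,0,0],[-0.15,-1.17,0,0,0,0,0],[-0.44,-1.09,0,0,0,0,0],[-0.71,-0.94,0,0,0,0,0],[-0.93,-0.73,0,0,0,0,0]]]'; python3 st.py
```

```text
time_s: 20.0
tool_pos: [598.8, -212.4, 137.1]
tcp_rot: [0.005, -3.141, -0.006]
wrist_force: [1.0, 6.8, 10.7]
grip_width: 0.229
[ 598.83978313 -212.35036028  137.10583715] 21.49854416291607 [ 1.00771647  6.81100471 10.68345398] 44.08341153591127 -120.32848235042522
```

```bash
python3 -m jog '[[[-1.09,-0.46,0,0,0,0,0],[-1.17,-0.16,0,0,0,0,0],[-1.17,0.15,0,0,0,0,0],[-1.09,0.44,0,0,0,0,0],[-0.94,0.71,0,0,0,0,0],[-0.73,0.93,0,0,0,0,0],[-0.46,1.09,0,0,0,0,0],[-0.16,1.17,0,0,0,0,0]]]'; python3 st.py
```

```text
time_s: 20.8
tool_pos: [667.1, -178.0, 137.2]
tcp_rot: [-0.002, 3.14, -0.005]
wrist_force: [1.2, -4.1, 6.5]
grip_width: 0.227
[ 667.08375029 -178.04926182  137.17923605] 21.35303644330149 [ 1.1624443  -4.10681949  6.49218485] 46.13634418888601 -4.661271463629223
```

```bash
python3 -m jog '[[[0.15,1.17,0,0,0,0,0],[0.44,1.09,0,0,0,0,0],[0.71,0.94,0,0,0,0,0],[0.93,0.73,0,0,0,0,0],[1.09,0.46,0,0,0,0,0],[1.17,0.16,0,0,0,0,0],[1.17,-0.15,0,0,0,0,0],[1.09,-0.44,0,0,0,0,0]]]'; python3 st.py
```

```text
time_s: 21.6
tool_pos: [599.4, -135.0, 137.2]
tcp_rot: [-0.007, 3.14, 0.002]
wrist_force: [3.2, 0.6, 6.0]
grip_width: 0.227
[ 599.38381592 -134.95223552  137.16257634] 21.382927763657413 [3.16779466 0.59257712 5.97198785] 44.94262142904271 118.89447655949776
```

```bash
python3 -m jog '[[[0.94,-0.71,0,0,0,0,0],[0.73,-0.93,0,0,0,0,0],[0.46,-1.09,0,0,0,0,0],[0.16,-1.17,0,0,0,0,0],[-0.15,-1.17,0,0,0,0,0],[-0.44,-1.09,0,0,0,0,0],[-0.71,-0.94,0,0,0,0,0],[-0.93,-0.73,0,0,0,0,0]]]'; python3 st.py
```

```text
time_s: 22.4
tool_pos: [598.8, -212.3, 137.1]
tcp_rot: [0.005, -3.141, -0.006]
wrist_force: [1.1, 5.7, 11.1]
grip_width: 0.222
[ 598.83460595 -212.3473743   137.09690747] 20.878534882222723 [ 1.148338    5.67220688 11.12576764] 44.08344886069656 -120.33625001845478
```

```bash
python3 -m jog '[[[-1.09,-0.46,0,0,0,0,0],[-1.17,-0.16,0,0,0,0,0],[-1.17,0.15,0,0,0,0,0],[-1.09,0.44,0,0,0,0,0],[-0.94,0.71,0,0,0,0,0],[-0.73,0.93,0,0,0,0,0],[-0.46,1.09,0,0,0,0,0],[-0.12,0.62,0,0,0,0,0]]]'; python3 st.py
```

```text
time_s: 23.2
tool_pos: [666.5, -182.2, 137.2]
tcp_rot: [-0.004, 3.141, -0.003]
wrist_force: [1.0, -2.0, 7.8]
grip_width: 0.223
[ 666.5246566  -182.1711415   137.21685601] 21.008727645536652 [ 1.04992083 -1.98972807  7.76004438] 46.101565007312104 -9.830544646198883
```

```bash
python3 -m jog '[[[-0.04,0.6,0,0,0,0,0],[0.02,0.3,0,0,0,0,0],[0.02,0.2,0,0,0,0,0],[0,0,0,0,0,0,0],[0,0,0,0,0,0,0],[0,0,0,0,0,0,0],[0,0,0,0,0,0,0],[0,0,0,0,0,0,0]]]'; python3 st.py
```

```text
time_s: 24.0
tool_pos: [667.2, -171.1, 137.2]
tcp_rot: [-0.004, 3.139, -0.001]
wrist_force: [3.2, -1.0, 6.0]
grip_width: 0.227
[ 667.20168876 -171.0543891   137.21126623] 21.293105318956876 [ 3.24879197 -1.00911516  5.95314001] 46.215794879905594 4.027043190381614
```

```bash
python3 -m jog '[[[0,0.1,0,0,0,0,0],[0,0.1,0,0,0,0,0],[0,0.1,0,0,0,0,0],[0.02,0.05,0,0,0,0,0],[0,0,0,0,0,0,0],[0,0,0,0,0,0,0],[0,0,0,0,0,0,0],[0,0,0,0,0,0,0]]]'; python3 st.py
cat > cmp.py <<'E'
from h import *
import sys
np.set_printoptions(precision=2,suppress=True)
def ang(f):
    c=load(f);W=cloud(c);d=np.hypot(W[...,0]-621.1,W[...,1]+174.3);hsv=cv2.cvtColor(c['color'],cv2.COLOR_RGB2HSV)
    m=(d>18)&(d<42)&(W[...,2]>92)&(W[...,2]<112)&(hsv[...,1]<60)
    a=np.degrees(np.arctan2(W[...,1]+174.3,W[...,0]-621.1))[m]
    h=[]
    for k in (7.6,127.6,-112.4):
        e=(a-k+180)%360-180; e=e[np.abs(e)<25]; h+= [np.median(e),len(e)]
    return np.array(h)
for f in sys.argv[1:]: print(f,ang(f))
E
python3 - <<'E'
from h import *
snap('wrist','wend')
E
python3 cmp.py wstop wend
```

```text
time_s: 24.8
tool_pos: [666.9, -168.0, 137.2]
tcp_rot: [-0.003, 3.139, -0.002]
wrist_force: [3.1, -0.3, 5.3]
grip_width: 0.226
[ 666.90902473 -167.98517027  137.2105996 ] 21.23303777142776 [ 3.06665763 -0.31698861  5.27571199] 46.24222985037784 7.8488253323765
wstop [  0.95 868.    -0.26 965.     0.17 985.  ]
wend [  0.54 867.    -0.77 971.    -0.43 983.  ]
```

Within half a degree of the stop-reference angle. One small final trim.

```bash
python3 -m jog '[[[0,0.04,0,0,0,0,0],[0,0,0,0,0,0,0],[0,0,0,0,0,0,0],[0,0,0,0,0,0,0],[0,0,0,0,0,0,0],[0,0,0,0,0,0,0],[0,0,0,0,0,0,0],[0,0,0,0,0,0,0]]]'; python3 st.py
python3 - <<'E'
from h import *
np.set_printoptions(precision=3,suppress=True)
snap('wrist','wend2');s=snap('side','send2');t=snap('top','tend2')
print(telemetry.read_state()['joint_vel'],telemetry.read_state()['time_s'])
o=np.hstack([cv2.resize(t['color'],(400,300)),cv2.resize(s['color'],(400,300))]);o=np.vstack([o,np.hstack([cv2.resize(s['color'][170:350,240:480],(400,300)),cv2.resize(load('wend2')['color'],(400,300))])]);cv2.imwrite('pics/oend.png',o[:,:,::-1])
E
python3 cmp.py wstop wend2
```

```text
time_s: 25.65
tool_pos: [666.8, -167.7, 137.2]
tcp_rot: [-0.003, 3.139, -0.002]
wrist_force: [3.8, -0.6, 5.4]
grip_width: 0.227
[ 666.84673877 -167.66495147  137.21617582] 21.37401317067575 [ 3.83337358 -0.58420041  5.4421617 ] 46.225404019408934 8.252560138712289
[-0.002  0.001 -0.     0.     0.002  0.001  0.   ] 25.8
wstop [  0.95 868.    -0.26 965.     0.17 985.  ]
wend2 [  0.92 869.    -0.41 973.     0.12 994.  ]
```

View pics/oend.png

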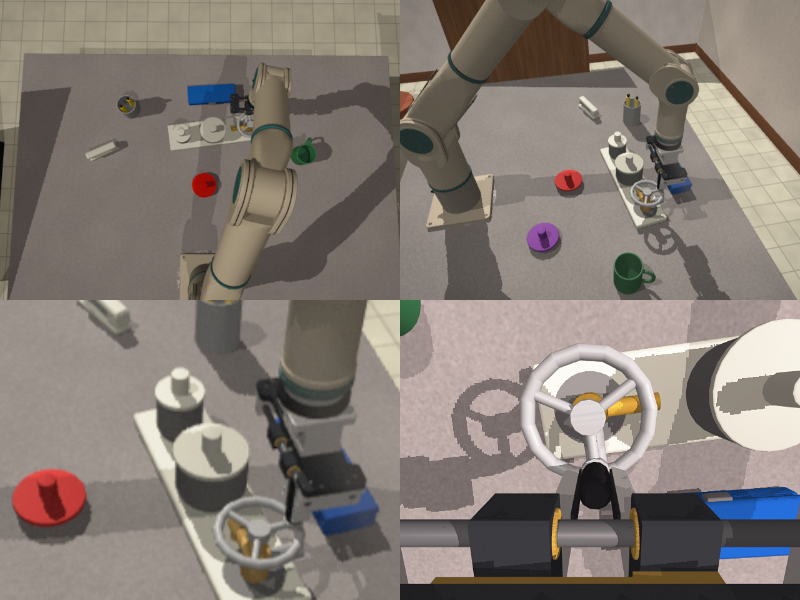

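The final views show both lids seated, the handle still in the jaws (lower right pane, (597,485)), the wheel at its stop-reference angle, and the bystanders in place. Handing in.

```bash
python3 -c "
from workcell import job
print(job.job_done())"
```

```text
the job is handed in; nothing more can be done
None
```

The water filter is back in service and the job was handed in at about 25.8 s, with the gripper still holding the handle.

- **Lids:** The wide lid is on the wide bowl and the narrow lid on the narrow bowl, both released. After each release, the flange top measured 97–99 mm (98 expected), the knob top about 130 mm, and there was no measurable tilt.
- **Closing the valve:** I took the crank handle and turned it about 335° clockwise. The hard stop showed as 16.6 N of push with no movement, at the angle expected for closed.
- **Backing off:** I then turned it two full turns anticlockwise. The final spoke angles match the picture taken at the stop to within about 0.15°, and the handle position to within about 0.15°. The arm was still.
- **Disagreements:** The top and side cameras differed by 3–5 mm in y, so I averaged them and settled positions with the wrist camera. The gripper's measured radius on the wheel read about 1 mm over 45 mm on the +x side. The wrist also carried a steady upward force of 5–6 N while holding the handle. None of these got in the way of the work.
- **Bystanders:** The mug, pencil case, stapler, pen cup and the red and purple lids were not touched. In the last pictures they look unmoved; I checked this by eye only.

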